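Let the steam out of the white rice cooker

TASK

The rice in the white mini rice cooker is done: press the orange latch button on its front so that the sprung lid pops open, leave it wide open for a couple of seconds to let the steam out, then push the lid down until it snaps shut and stays shut. The blue cooker is still at work: its lid must stay shut.

Things in the scene. Friction and masses are not known exactly. Their poses are not given: they have to be found in the camera images.
- white_cooker: Round white mini rice cooker, fixed, 132 mm wide, shut lid's flat top 126 mm high. Origin: centre of its underside; z up, -x out of its front (the latch side); lid hinge at the back (70 mm along +x, 108 mm up). To shut the open lid, push straight down on it above the origin (within 15 mm): it swings down and its catch snaps in at 126 mm (soft stop 2 mm lower). Takes 2 to 4 N, the last 6 mm 12 N.
- white_cooker_press (a point): Centre of the top face of the white cooker's orange latch button, a pad 36 mm wide and 30 mm deep, 105 mm in front of the cooker's centre (along its -x), 126 mm up. It goes straight down: frees the lid after 2 to 4 mm (about 3 N), stops at 6 mm (4.5 N) and springs back when let go. The lid springs up at once, behind the finger; draw the finger straight up and it opens fully.
- white_cooker_lid (a joint): Opening angle of the white cooker's lid, rad: 0 latched shut, -0.03 pushed onto its soft stop, 0.70 (40 degrees) sprung fully open, its front edge then about 205 mm above the worktop. A spring drives it open unless it is latched. A 3 mm high black steam cap sits on it 38 mm behind the centre.
- blue_cooker_lid (a joint): Opening angle of the lid of the blue cooker, which is the same appliance in blue, with the same orange button; 0 latched shut. It must stay shut.

How it is judged:
On the way:
1. the white cooker's lid has sprung open (more than 0.55 rad) and stood open for 1 s (value of joint white_cooker_lid above 0.55 rad), for 1 s.
At the end, for the whole second after the job is handed in: The white cooker's lid is latched shut again (within 0.03 rad, staying so by itself) after standing open, and the blue cooker's lid is shut (value of joint each of white_cooker_lid, blue_cooker_lid below 0.03 rad); the robot touches nothing.
It fails at once if the blue cooker's lid was opened (value of joint blue_cooker_lid above 0.1 rad).
It also fails if it takes over 35 s, if anything falls off the work surface, if the arm or the gripper's body presses on something with over 40 N, if the wrist force passes 120 N, or if a joint passes its speed limit or range.

ROBOT

A 7-joint arm with a two-finger parallel gripper is mounted at the origin on a cart in front of the work surface, level with it; the furniture and walls round the work are solid. World frame = base frame: x ahead of the robot, y to its left, z up, the work surface at z = 0. Lengths are in m, angles in rad, forces in N, time in s.
With the tool pointing down it reaches from about 0.4 to 0.85 m from the base axis. Payload 10.4 kg.
Tool frame: the origin (TCP) lies midway between the tips of the shut fingers; the grasp point (between the pads) lies 19 mm behind it (manip.hold_point_z is the distance from the TCP to the grasp point, in m); z points along the fingers, y is the line along which they close (so a half turn about z gives the same grasp; the last joint's range is limited). The gripper opens to 85 mm and grips with 20 to 120 N. Pads are 22 mm wide; open, the fingers measure 114 mm over their backs; the gripper's body (76 mm by 85 mm) begins 54 mm behind the grasp point. The pads swing forward as they close: fully open they stand 13 mm farther back than shut.
Start: joints at [1.115, 0.332, -0.065, 1.46, 0.022, 1.35, -0.088], TCP at [0.262, -0.567, 0.231] pointing down, gripper open.
Joint ranges: [-2.6, 2.6], [-0.5, 2.12], [-1.47, 1.34], [0.16, 2.42], [-1.27, 4.41], [0.06, 2.06], [-2.6, 2.6]. Speed limits (rad/s): [2.22, 2.22, 2.79, 2.79, 3.14, 3.14, 3.14].

INTERFACE

Orientations are given as a unit quaternion [x, y, z, w].
In Python, from workcell import manip, eyes, job gives the robot as it stands.
- The arm moves only by the shell command python3 -m crank 'ROWS' [FORCE]. ROWS is JSON, a list that holds one entry, the list of rows, each a list of 7 numbers: the finger opening in cm, from 0 to 8.54, then the shift along the world's x, y, z in cm, then the turn, a rotation vector about the world's x, y, z in degrees. In form: [[[hand, x, y, z, ax, ay, az], ...]]. A call has 1 to 20 rows; each row shifts and turns the commanded pose from where the row before left it; what a row does not reach is not made up. A row lasts 1/8 s, in which the tool goes at most 62.5 mm and 10.7 degrees, less where a joint would pass 70% of its speed; a pose out of reach is approached as far as the arm can. A call with a gripper value outside its range is refused whole. The fingers move at their own pace and stop on an object; FORCE is the grip in N (left out, the last holds). Time passes only in rows, so rows that do not move let the fingers close. It gives the time, the measured TCP pose, the force, the opening and the grip force at its end, in the units of the state.
- manip.get_obs(): the state, without advancing time (a new reading comes with each control period).
- eyes.camera(name): name is "scene" or "top" or "wrist"; returns (picture, depth): 420x560x3 uint8, red, green, blue; 420x560 float32, m along the optical axis (not along the pixel's ray), 0 where there is no reading.
- eyes.camera_params(name): a dict with "fx", "fy", "cx", "cy" (pixels), "world_from_camera" (4x4, takes a point from camera to world coordinates); the wrist camera has in their place "hand_eye" (4x4, takes a point from camera to tool coordinates, whose origin is the TCP and whose axes are the flange's). Camera axes: x right, y down, z forward; pixel columns grow to the right and rows downward; lengths in m; the calibration is good to about 2 mm. The wrist camera is an equidistant fisheye: a pixel r from the principal point sees the ray r / f radians off the axis. A picture is of the moment at which its call begins: read the wrist's pose just before it. camera_params takes no time and is no camera call.
- job.hand_in(): hands the job in; it is judged then, once.
The state is a dict: "clock": time; "joint_pos": joint angles; "joint_velocities": joint speeds; "tau": joint torques, N m; "position": TCP position; "ee_rot": TCP orientation; "ft_force": force on the tool from outside, world axes, zero at the start; "torque": the same for the moment, N m; "grip_width": opening from 0.0 (shut) to 1.0 (fully open); "grasp_force": force on a finger pad.
Only numpy, scipy, OpenCV 4.12 (cv2) and the standard library are available. Lean on these libraries where they do the work, as an engineer would, in place of code of your own. Each camera call takes 0.05 s, during which the arm holds its last target. There are 200 camera calls.

## Working session

There is one attempt and no reset: what is moved stays moved. The work goes in short steps, Python scripts to look and compute and a shell command to move; the robot and the scene stay as the last step left them, time stands still between calls to the robot, and variables do not carry over. Pictures are saved under pics/ and viewed, at most 10 in all, crops included, and the job is handed in when it is done.

```bash
mkdir -p pics
python3 - <<'E'
from workcell import manip, eyes, job
import cv2,numpy as np
for n in ("scene","top"):
    p,d=eyes.camera(n); cv2.imwrite(f"pics/{n}0.png",p[:,:,::-1]); np.save(f"pics/{n}0.npy",d)
    print(n,eyes.camera_params(n))
o=manip.get_obs(); print(o)
E
```

```text
scene {'fx': 436.680013527826, 'fy': 436.680013527826, 'cx': 279.460037973798, 'cy': 209.51456500844668, 'world_from_camera': array([[-0.84563759, -0.35140032,  0.40176471,  0.20989854],
       [-0.5337284 ,  0.56455655, -0.62961092,  0.29150336],
       [-0.00557342, -0.74685589, -0.66496257,  0.65883031],
       [ 0.        ,  0.        ,  0.        ,  1.        ]])}
top {'fx': 419.4276702568041, 'fy': 419.4276702568041, 'cx': 283.2077701842849, 'cy': 204.32684264350138, 'world_from_camera': array([[ 0.00227084, -0.98949449,  0.14455274,  0.42993067],
       [-0.99991172, -0.00413928, -0.01262618, -0.25856816],
       [ 0.01309188, -0.1445113 , -0.98941654,  0.94648689],
       [ 0.        ,  0.        ,  0.        ,  1.        ]])}
{'clock': 0.1, 'joint_pos': array([ 1.1154208 ,  0.33281748, -0.06472274,  1.46085724,  0.02156258,
        1.34992489, -0.0885072 ]), 'joint_velocities': array([ 0.00226402, -0.00125306,  0.00015144, -0.00238931,  0.00030886,
        0.00192806,  0.00060664]), 'tau': array([ 1.33219306e-03, -6.26746058e+01,  4.90985450e-02, -3.92432392e+01,
        1.63779734e-02,  6.89036620e-03, -2.37804238e-05]), 'position': array([ 0.26199479, -0.5670542 ,  0.2305901 ]), 'ee_rot': array([ 9.76676452e-01,  2.14715340e-01, -1.49048669e-04, -6.39678415e-04]), 'ft_force': array([ 0.172799  ,  0.02117164, -0.93247426]), 'torque': array([ 0.06116107, -0.02766959, -0.00520347]), 'grasp_force': 0.0, 'grip_width': 0.9999435194492249}
```

View pics/top0.png

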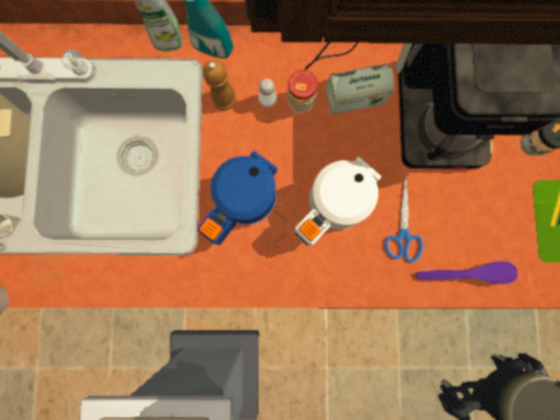

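View pics/scene0.png

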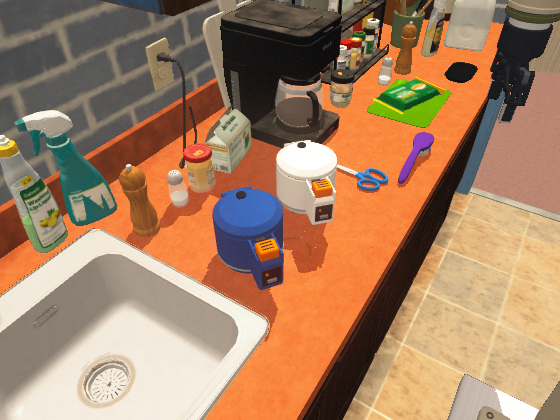

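The top view shows the white cooker's lid at about (345,193), its orange button at (312,230) and its steam cap at (358,178). The blue cooker is to the left, at (244,190). I'll turn these into positions from the depth.

```bash
cat > h.py <<'E'
import numpy as np
from workcell import eyes
def cloud(n,d):
    c=eyes.camera_params(n); v,u=np.mgrid[:420,:560]
    P=np.stack([(u-c["cx"])/c["fx"]*d,(v-c["cy"])/c["fy"]*d,d],-1); T=c["world_from_camera"]
    return P@T[:3,:3].T+T[:3,3]
E
python3 - <<'E'
import cv2,numpy as np
from h import cloud
for n,boxes in (("top",[(285,150,390,250)]),("scene",[(265,130,350,235)])):
    W=cloud(n,np.load(f"pics/{n}0.npy")); im=cv2.imread(f"pics/{n}0.png"); hsv=cv2.cvtColor(im,cv2.COLOR_BGR2HSV)
    for x0,y0,x1,y1 in boxes:
        w=W[y0:y1,x0:x1].reshape(-1,3); h=hsv[y0:y1,x0:x1].reshape(-1,3)
        up=(w[:,2]>.115)&(w[:,2]<.14)
        org=up&(h[:,1]>150)&(h[:,2]>150); lid=up&(h[:,1]<80)&(h[:,2]>120)
        b=w[org]; print(n,"button",len(b),b.mean(0),np.median(b,0)); 
        r=cv2.minAreaRect((b[:,:2]*1000).astype(np.float32)); print(r)
        l=w[lid]; r2=cv2.minEnclosingCircle((l[:,:2]*1000).astype(np.float32))
        # circle from lid only, excluding near button and hinge
        dk=up&(h[:,2]<60); c=w[dk]; print("cap",len(c),c.mean(0)); print("lid",len(l),l.mean(0),np.median(l[:,2]))
        a=b.mean(0)[:2]; e=c.mean(0)[:2]; u=(e-a)/np.linalg.norm(e-a); print("dist",np.linalg.norm(e-a),"axis deg",np.degrees(np.arctan2(u[1],u[0])),"centre",a+u*.105)
E
```

```text
top button 257 [ 0.50022087 -0.3209892   0.12602869] [ 0.50089041 -0.32160426  0.1261982 ]
((500.9149169921875, -321.46240234375), (33.59700393676758, 29.75152587890625), 46.10760498046875)
cap 39 [ 0.58222214 -0.39738415  0.12640882]
lid 3330 [ 0.57256382 -0.39032515  0.12404839] 0.1250263432552492
dist 0.11207318047921526 axis deg -42.97290183503627 centre [ 0.57704687 -0.3925627 ]
scene button 652 [ 0.53006409 -0.24444907  0.12295851] [ 0.53359226 -0.22340386  0.12400494]
((540.0624389648438, -256.23675537109375), (180.53457641601562, 88.5374526977539), 77.0658187866211)
cap 0 [nan nan nan]
lid 1687 [ 0.56972639 -0.37995257  0.12296942] 0.12421933185701761
dist nan axis deg nan centre [nan nan]<stdin>:13: RuntimeWarning: Mean of empty slice.
  ret = um.true_divide(
<stdin>:14: RuntimeWarning: Mean of empty slice.
```

```bash
python3 -m crank '[[[0,2.97,3.09,0,0,0,-8.6],[0,2.97,3.09,0,0,0,-8.6],[0,2.97,3.09,0,0,0,-8.6],[0,2.97,3.09,0,0,0,-8.6],[0,2.97,3.09,0,0,0,-8.6],[0,2.97,3.09,0,0,0,-8.6],[0,2.97,3.09,0,0,0,-8.6],[0,2.97,3.09,0,0,0,-8.6],[0,0,0,-2,0,0,0],[0,0,0,-2,0,0,0],[0,0,0,0,0,0,0],[0,0,0,0,0,0,0]]]' 40
python3 - <<'E'
from workcell import manip, eyes
import cv2,numpy as np
from scipy.spatial.transform import Rotation as R
o=manip.get_obs(); print(o["position"],o["joint_pos"],R.from_quat(o["ee_rot"]).as_matrix().round(3),o["grip_width"])
p,d=eyes.camera("scene"); cv2.imwrite("pics/s1.png",cv2.resize(p[80:290,180:420,::-1],None,fx=2.5,fy=2.5))
E
```

```text
clock: 1.6
position: [0.4999, -0.3204, 0.192]
ee_rot: [0.927, -0.375, 0.0, 0.0]
ft_force: [-0.2, -0.5, 0.3]
grip_width: -0.002
grasp_force: 0.0
[ 0.4999007  -0.32038049  0.19201158] [ 0.60020008  0.29124659 -0.12984004  1.59728335  0.03922255  1.2551085
 -1.87536182] [[ 0.719 -0.695  0.   ]
 [-0.695 -0.719 -0.   ]
 [ 0.001 -0.    -1.   ]] -0.0021915411074369734
```

View pics/s1.png

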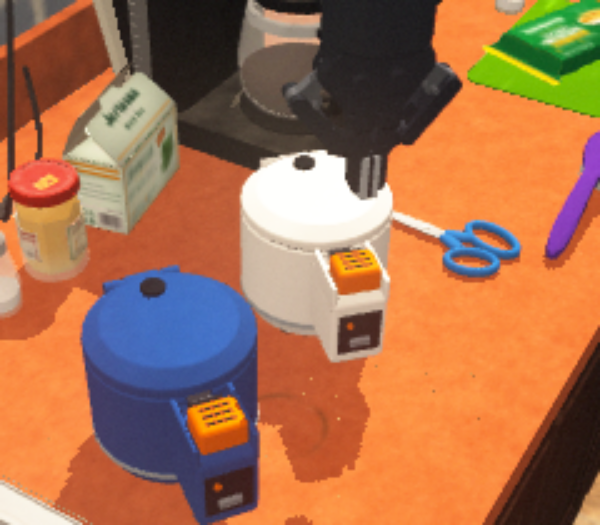

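The shut fingers, at (370,195) in the crop, hang above the orange button at (355,262). I'll press it now and draw straight up.

```bash
python3 -m crank '[[[0,0,0,-3,0,0,0],[0,0,0,-2,0,0,0],[0,0,0,-1.5,0,0,0],[0,0,0,-0.3,0,0,0],[0,0,0,-0.3,0,0,0],[0,0,0,0,0,0,0]]]'; python3 -m crank '[[[0,0,0,3,0,0,0],[0,0,0,4,0,0,0],[0,0,0,4,0,0,0],[0,0,0,3,0,0,0],[0,0,0,0,0,0,0],[0,0,0,0,0,0,0],[0,0,0,0,0,0,0],[0,0,0,0,0,0,0]]]'
python3 - <<'E'
from workcell import manip, eyes
import cv2
p,d=eyes.camera("scene"); cv2.imwrite("pics/s2.png",cv2.resize(p[80:290,180:420,::-1],None,fx=2.5,fy=2.5))
E
```

```text
clock: 2.4
position: [0.5, -0.3204, 0.1211]
ee_rot: [0.927, -0.375, 0.0, 0.0]
ft_force: [-1.5, 1.1, 3.9]
grip_width: -0.001
grasp_force: 1.8
clock: 3.4
position: [0.4995, -0.3201, 0.2595]
ee_rot: [0.927, -0.375, -0.001, -0.0]
ft_force: [0.6, 0.5, 0.3]
grip_width: 0.003
grasp_force: 0.0
```

View pics/s2.png

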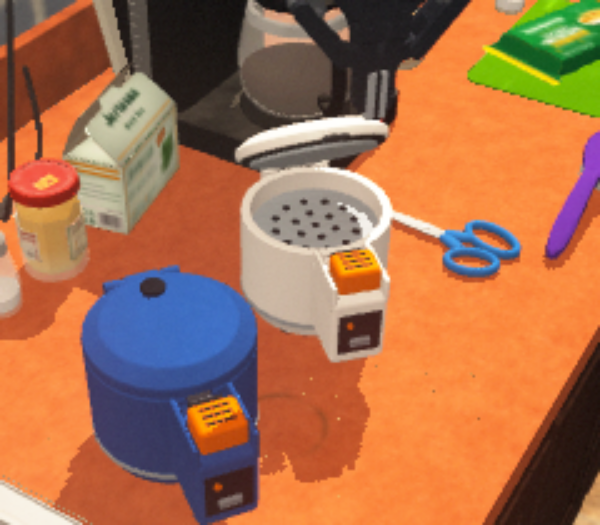

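The lid stands wide open, with its front edge at (310,130) in the crop, and the blue lid is shut. I'll wait 2 s, then move above the cooker's centre.

```bash
python3 -m crank '[[[0,0,0,0,0,0,0],[0,0,0,0,0,0,0],[0,0,0,0,0,0,0],[0,0,0,0,0,0,0],[0,0,0,0,0,0,0],[0,0,0,0,0,0,0],[0,0,0,0,0,0,0],[0,0,0,0,0,0,0],[0,0,0,0,0,0,0],[0,0,0,0,0,0,0],[0,0,0,0,0,0,0],[0,0,0,0,0,0,0],[0,0,0,0,0,0,0],[0,0,0,0,0,0,0],[0,0,0,0,0,0,0],[0,0,0,0,0,0,0],[0,2.6,-2.5,0,0,0,0],[0,2.6,-2.5,0,0,0,0],[0,2.5,-2.4,0,0,0,0],[0,0,0,0,0,0,0]]]'; python3 -m crank '[[[0,0,0,-3,0,0,0],[0,0,0,-2,0,0,0],[0,0,0,-1,0,0,0],[0,0,0,-1,0,0,0],[0,0,0,-1,0,0,0],[0,0,0,-1,0,0,0],[0,0,0,-1,0,0,0],[0,0,0,-1,0,0,0],[0,0,0,0,0,0,0]]]'
```

```text
clock: 5.95
position: [0.5773, -0.3953, 0.2586]
ee_rot: [0.927, -0.375, -0.001, -0.0]
ft_force: [-0.7, 0.2, -0.1]
grip_width: 0.002
grasp_force: 0.0
clock: 7.08
position: [0.5765, -0.394, 0.1492]
ee_rot: [0.927, -0.375, -0.001, -0.0]
ft_force: [0.3, -1.3, 0.8]
grip_width: 0.002
grasp_force: 0.6
```

```bash
python3 -m crank '[[[0,0,0,-0.8,0,0,0],[0,0,0,-0.6,0,0,0],[0,0,0,-0.5,0,0,0],[0,0,0,-0.4,0,0,0],[0,0,0,-0.2,0,0,0],[0,0,0,0,0,0,0],[0,0,0,0,0,0,0]]]'
```

```text
clock: 7.95
position: [0.5767, -0.3941, 0.1253]
ee_rot: [0.927, -0.375, -0.0, -0.0]
ft_force: [-1.8, 1.4, 3.5]
grip_width: 0.001
grasp_force: 1.7
```

```bash
python3 -m crank '[[[0,0,0,-0.15,0,0,0],[0,0,0,0,0,0,0]]]';  python3 -m crank '[[[0,0,0,1,0,0,0],[0,0,0,3,0,0,0],[0,0,0,4,0,0,0],[0,0,0,4,0,0,0],[0,0,0,0,0,0,0],[0,0,0,0,0,0,0],[0,0,0,0,0,0,0],[0,0,0,0,0,0,0]]]'
python3 - <<'E'
from workcell import manip, eyes
import cv2
p,d=eyes.camera("scene"); cv2.imwrite("pics/s3.png",cv2.resize(p[80:290,180:420,::-1],None,fx=2.5,fy=2.5))
E
```

```text
clock: 8.2
position: [0.5769, -0.3942, 0.1242]
ee_rot: [0.927, -0.375, 0.0, 0.0]
ft_force: [-2.2, 1.8, 5.2]
grip_width: 0.003
grasp_force: 2.7
clock: 9.2
position: [0.5764, -0.3941, 0.2428]
ee_rot: [0.927, -0.375, -0.001, -0.0]
ft_force: [0.9, -0.0, 0.9]
grip_width: 0.0
grasp_force: 0.0
```

View pics/s3.png

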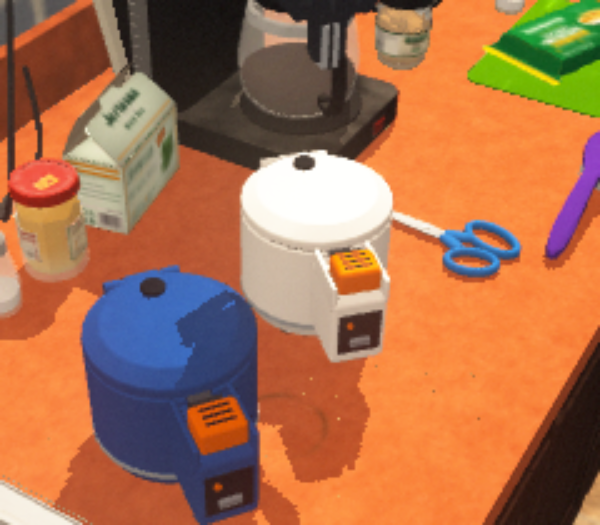

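The white lid at (317,195) is shut and staying shut with the finger well clear. The blue lid at (170,320) is also shut. I'll hand in.

```bash
python3 -c "
from workcell import job
print(job.hand_in())"
```

```text
the job is handed in; nothing more can be done
None
```

I opened the white cooker by its latch button, left it open for about 2 s, then pushed the lid down and it has stayed shut; the blue lid never opened, and I handed the job in at about 9 s, with no verdict returned.

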